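# Free the tipping sorter and send a block to the green bin

## Robot

A 7-joint arm with a two-finger parallel gripper is mounted at the origin on a cart in front of the work surface, level with it; the furniture and walls round the work are solid. World frame = base frame: x ahead of the robot, y to its left, z up, the work surface at z = 0. Lengths are in m, angles in rad, forces in N, time in s.
With the tool pointing down it reaches from about 0.4 to 0.875 m from the base axis. Payload 19.3 kg.
Tool frame: the origin (TCP) lies midway between the tips of the shut fingers; the grasp point (between the pads) lies 19 mm behind it (bot.pinch_z is the distance from the TCP to the grasp point, in m); z points along the fingers, y is the direction in which the jaws open and shut (so a half turn about z gives the same grasp; the last joint's range is limited). The gripper opens to 85 mm and grips with 20 to 120 N. Pads are 22 mm wide; open, the fingers measure 114 mm over their backs; the gripper's body (76 mm by 85 mm) begins 54 mm behind the grasp point. The pads swing forward as they close: fully open they stand 13 mm farther back than shut.
Start: joints at [-1.282, 0.521, -0.036, 1.599, 0.021, 1.021, -0.113], TCP at [0.219, 0.585, 0.231] pointing down, gripper open.
Joint ranges: [-2.91, 2.91], [-0.3, 2.13], [-1.5, 1.42], [0.17, 2.43], [-1.26, 4.41], [0.16, 1.93], [-2.52, 2.52]. Speed limits (rad/s): [1.89, 1.89, 2.39, 2.39, 3.01, 3.01, 3.01].

## Interface

Orientations are given as [roll, pitch, yaw] about the fixed x, y, z axes, in that order (R = Rz(yaw) Ry(pitch) Rx(roll)).
In Python, from workcell import bot gives the robot as it stands. The module is installed in compiled form; this text tells all that it offers.
- The arm moves only by the tool move_arm, never from a script. Its argument "moves" is text: rows parted by semicolons, each of 4 numbers parted by spaces: the shift along the tool's x, y, z in mm, then the turn about the tool's z in rad. In form: dx dy dz yaw; .... A call has exactly 10 rows; each row is the pose to reach, as a shift and turn from the pose commanded when the call began, along the tool's axes at that moment; what a row does not reach only later rows make up. A row lasts 1/12 s, in which the tool goes at most 41.7 mm and 7.16 degrees, less where a joint would pass 70% of its speed; a pose out of reach is approached as far as the arm can. A call with a gripper value outside its range is refused whole. "grip" is the opening, from 0 (shut) to 1 (fully open), set as the call begins (left out, the last holds). The fingers move at their own pace and stop on an object; "grip_force" is the grip in N (left out, the last holds). Time passes only in rows, so rows that repeat a pose let the fingers close, or fill a call up. It gives the time, the measured TCP pose, the force and the opening at its end, in the units of the state.
- bot.observe(): the state, without advancing time (a new reading comes with each control period).
- bot.grab_frame(name): name is "scene" or "top" or "wrist"; returns a dict with "frame" (384x512x3 uint8, red, green, blue), "z_map" (384x512 float32, m along the optical axis (not along the pixel's ray), 0 where there is no reading), "K" (3x3 intrinsics, pixels), "eye" and "attitude" of the camera in the world. Camera axes: x right, y up, looking along -z (the intrinsics and any distortion apply to the point x, -y, -z); pixel columns grow to the right and rows downward; lengths in m; the calibration is good to about 2 mm. A picture is of the moment at which its call begins.
- bot.job_done(): hands the job in, once; it reports no verdict.
Trained networks look in a picture, given as the dict that the camera call returned (one of the last four; its "shot" number tells which), for a name from the list of things; names that differ only in an ending like _2 or _b are one class to them, and where a whole thing is asked for, a point or a joint stands for the part that bears it (a point fixed in the world has none). Each returns a list of dicts, best first, with "conf" (0 to 1); they miss things now and then, are a little off and sometimes report something else, mostly with a low value. They report only what shows in the picture. A call takes as long as a camera call.
- bot.search_frame(picture, label): "at" ([column, row] in pixels, amid what is visible of it).
- bot.pinpoint(picture, label): "at" ([column, row] in pixels: a listed point, or the origin of a listed thing).
The state is a dict: "clock": time; "qpos": joint angles; "qd": joint speeds; "joint_efforts": joint torques, N m; "position": TCP position; "tool_rot": TCP orientation; "force": force on the tool from outside, world axes, zero at the start; "moment": the same for the moment, N m; "grip_width": finger opening in m.
Only numpy, scipy, OpenCV 4.12 (cv2) and the standard library are available. Lean on these libraries where they do the work, as an engineer would, in place of code of your own. Each camera call takes 0.05 s, during which the arm holds its last target. There are 200 camera calls.

## Task

The tipping tray of the sorter is locked. Work its stiff red-knobbed lock pin up out of its bore (twisting back and forth while pulling helps) and put it down inside the shallow steel dish. Then set the aluminium block down, without dropping it, lengthwise on the half of the tray next to the green bin and let go, so that its own weight tips the tray and it slides into the green bin; leave the tray swung back level and don't disturb the other things on the bench.

Things in the scene. Friction and masses are not known exactly. Their poses are not given: they have to be found in the camera images.
- sorter: Fixed grey stand of the tipping sorter, base 150 x 140 x 12 mm. Origin on the bench under the tray's pivot; z up, x across the tray (lock pin at x = -66 mm), y along the tray (bins at +y and -y). Its cheeks beside the tray rise 111 mm above the bench, at y = -22 to 22 mm, 34 to 40 mm to either side in x. The pin's bore is in a dark block 26 x 30 mm whose top is 40 mm above the bench.
- tray (a joint): Tilt of the aluminium tray about the stand's x axis, rad. 0 = level; positive = the +y end goes up and the -y end down; stops at -0.42 and +0.42. A counterweight brings it back level when it is empty (1 to 2 s). While the lock pin stands in the tray's fork it can move only about 0.05 rad.
- tray_floor (a point): Centre of the tray's upper floor surface, right over the pivot, 106 mm above the bench when level; axes as the stand's, but it tilts with the tray. Tray: 220 mm long along y (-110 to +110), 50 mm wide inside between 3 mm rails that rise 5 mm above the floor; ends open; slick polished floor. Marked loading places, 66 mm long, are centred at y = +60 and y = -60 mm. A block left there tips that half down at once and slides off over its end.
- pin_knob (a point): Centre of the knob of the lock pin (loose, 60 g). Knob: red, round, 22 mm diameter, 28 mm tall, its centre 75 mm from the pin's lower end along the pin's z axis, 89 mm above the bench while the pin is in its bore. Shank: steel, 10 mm diameter, below the knob with a 16 mm collar between. z points from the shank to the knob.
- lock_pin: The same lock pin: origin at the centre of the lower end of its shank; z points along the pin to the knob, whole length 89 mm. At the start it stands upright, 26 mm deep in the bore (the fork's prongs beside the shank reach 60 mm above the bench, well under the knob). Stiff: a sprung pad grips it; a straight pull takes 6 to 12 N, twisting back and forth lessens it.
- dish: Shallow square steel dish, fixed, 130 x 130 x 20 mm, wall and floor 3 mm, open on top. Origin at the centre of its underside, z up. The pin may lie or stand in it, or lean on its rim.
- block_center (a point): Centre (half-way up) of the loose aluminium stop block, 36 (x) x 60 (y) x 22 (z) mm, 0.08 to 0.16 kg, lying on the bench, with its centre 11 mm above it. Axes along its edges. It fits the tray with its 60 mm side along the tray; taken across its 36 mm width near its top, the fingers stay above the tray's rails.
- green_bin: Open green bin, fixed, 120 (x) x 124 (y) x 42 (z) mm, walls and floor 4 mm. Origin at the centre of its underside. It stands at one end of the sorter's tray, 157 mm from the stand's origin; which end varies.
- red_bin: Open red bin (rejects), same size, fixed, at the other end of the tray.
- meter: Bystander: orange multimeter 170 x 85 x 44 mm; origin at underside centre.
- reel: Bystander: white wire reel 60 x 60 x 50 mm; origin at underside centre.
- oiler: Bystander: small oil bottle with red nozzle, 34 x 33 x 95 mm; origin at underside centre.
- driver: Bystander: orange screwdriver 190 mm long; origin at underside centre.
- calipers: Bystander: caliper, 185 mm long, 72 mm wide, lying flat; origin at underside centre.
- shelf_edge (a point): Lower front edge of the fixed shelf that hangs over the back of the bench: the edge runs along world y over the whole width, from 345 to 395 mm above the bench. Keep the wrist in front of it when swinging from side to side.

How it is judged:
On the way, in this order (a step that is already met when the one before it is completed fails the run):
1. the lock pin is out and lies released in the dish (x of pin_knob in the frame of dish between -0.09 and 0.09 m and y of pin_knob in the frame of dish between -0.09 and 0.09 m and x of lock_pin in the frame of dish between -0.075 and 0.075 m and y of lock_pin in the frame of dish between -0.075 and 0.075 m and height (world z) of pin_knob below 0.085 m and contact force between lock_pin and the fingers below 0.05 N and linear speed of lock_pin below 0.05 m/s), for 0.2 s.
2. the released block, on the tray, has tipped the tray toward the green bin with nothing of the robot touching block or tray (((y of green_bin in the frame of sorter below 0 m and value of joint tray above 0.25 rad) or (y of green_bin in the frame of sorter above 0 m and value of joint tray below -0.25 rad)) and y of block_center in the frame of tray_floor between -0.125 and 0.125 m and x of block_center in the frame of tray_floor between -0.025 and 0.025 m and z of block_center in the frame of tray_floor between 0.004 and 0.022 m and contact force between each of the arm, the fingers and block below 0.05 N and contact force between each of the fingers, the arm and sorter below 0.05 N), for 0.04 s.
At the end, for the whole second after the job is handed in: Block at rest inside the green bin (centre under 45 mm above the bench); lock pin released and at rest in the dish (lower end within 75 mm and knob centre within 90 mm of the dish's centre along each side, knob centre under 85 mm high); tray level within 0.1 rad (x of pin_knob in the frame of dish between -0.09 and 0.09 m and y of pin_knob in the frame of dish between -0.09 and 0.09 m and x of lock_pin in the frame of dish between -0.075 and 0.075 m and y of lock_pin in the frame of dish between -0.075 and 0.075 m and height (world z) of pin_knob below 0.085 m and contact force between lock_pin and the fingers below 0.05 N and x of block_center in the frame of green_bin between -0.058 and 0.058 m and y of block_center in the frame of green_bin between -0.06 and 0.06 m and height (world z) of block_center below 0.045 m and linear speed of each of block, lock_pin below 0.02 m/s and value of joint tray between -0.1 and 0.1 rad); the robot touches nothing.
It fails at once if the block is dropped over the tray from more than 30 mm (contact force between each of the fingers, the arm and block below 0.01 N and horizontal distance between block_center and tray_floor below 0.12 m and height (world z) of block_center above 0.147 m).
It fails at once if a bystander (multimeter, reel, oil bottle, screwdriver, caliper) moved more than 30 mm (distance of any of meter, reel, oiler, driver, calipers from where it was at the start of the episode above 0.03 m).
It also fails if it takes over 72 s, if anything falls off the work surface, if the arm or the gripper's body presses on something with over 40 N, if the wrist force passes 120 N, or if a joint passes its speed limit or range.

## Working session

There is one attempt and no reset: what is moved stays moved. The work goes in short steps, Python scripts to look and compute and a tool call to move; the robot and the scene stay as the last step left them, time stands still between calls to the robot, and variables do not carry over. Pictures are saved under pics/ and viewed, about 8 in all and at most 12, crops included, and the job is handed in when it is done.

Besides the shell and the picture viewer there is one more tool, called as a command line: name --argument value ..., lists and objects as JSON in quotes. move_arm: Moves the arm, as the interface text tells. Its arguments: {"type":"object","properties":{"moves":{"type":"string"},"grip":{"type":"number"},"grip_force":{"type":"number"}},"required":["moves"]}

```bash
mkdir -p pics
cat > h.py <<'E'
import numpy as np, cv2
from scipy.spatial.transform import Rotation as R
from workcell import bot
def att(p):
    a=np.array(p["attitude"],float)
    return a if a.shape==(3,3) else (R.from_euler('xyz',a).as_matrix() if a.size==3 else R.from_quat(a).as_matrix())
def ray(p,uv):
    K=p["K"];d=np.array([(uv[0]-K[0][2])/K[0][0],-(uv[1]-K[1][2])/K[1][1],-1.]);return np.array(p["eye"]),att(p)@d
def atz(p,uv,z):
    e,d=ray(p,uv);return e+d*(z-e[2])/d[2]
def dep(p,uv):
    e,d=ray(p,uv);return e+d*float(p["z_map"][int(round(uv[1])),int(round(uv[0]))])
def tri(obs):
    A=np.zeros((3,3));b=np.zeros(3)
    for e,d in obs:
        d=d/np.linalg.norm(d);M=np.eye(3)-np.outer(d,d);A+=M;b+=M@e
    return np.linalg.solve(A,b)
def save(p,n): cv2.imwrite(f"pics/{n}.png",p["frame"][:,:,::-1])
E
cat > a.py <<'E'
from h import *
np.set_printoptions(precision=4,suppress=True)
s=bot.observe();print(s)
P={n:bot.grab_frame(n) for n in("scene","top","wrist")}
p=P["top"];print(p.keys(),p["K"],p["eye"],p["attitude"])
cv2.imwrite("pics/a.png",np.vstack([P["scene"]["frame"],P["top"]["frame"]])[:,:,::-1])
for l in "sorter tray_floor pin_knob lock_pin dish block_center green_bin red_bin".split():
    o=[]
    for n in("scene","top","wrist"):
        r=bot.pinpoint(P[n],l)
        for q in r[:2]: print(l,n,np.array(q["at"]),round(q["conf"],2),dep(P[n],q["at"]))
        if r and n!="wrist": o.append(ray(P[n],r[0]["at"]))
    if len(o)==2: print("   tri",tri(o))
E
python3 a.py
```

```text
{'clock': 0.0, 'qpos': array([-1.2822,  0.5221, -0.0363,  1.6   ,  0.0212,  1.0211, -0.1128]), 'qd': array([-0.0002, -0.0007,  0.0005, -0.0001, -0.0011,  0.0004,  0.0009]), 'joint_efforts': array([ -0.0003, -92.7111,   1.9799, -36.9955,   0.0179,   0.0079,
        -0.0001]), 'position': array([0.2194, 0.5849, 0.2307]), 'tool_rot': array([-3.1405,  0.0001,  2.7827]), 'force': array([ 0.5595, -0.1075,  0.5743]), 'moment': array([-0.0629, -0.0416, -0.0754]), 'grip_width': 0.0854855433490832}
dict_keys(['frame', 'z_map', 'K', 'eye', 'attitude', 'shot']) [[352.9315   0.     254.4514]
 [  0.     352.9315 190.0537]
 [  0.       0.       1.    ]] [-0.5337 -0.166   1.5738] [ 0.6905 -0.0082 -1.4339]
sorter scene [236.6 231.8] 0.9 [0.4989 0.001  0.0142]
sorter top [245.6 221.3] 0.76 [0.4682 0.005  0.0958]
   tri [0.5168 0.0125 0.0046]
tray_floor scene [234.1 212.9] 0.96 [0.5137 0.0271 0.1051]
tray_floor top [244.4 210.2] 0.71 [0.5292 0.0205 0.1053]
   tri [0.5072 0.0165 0.1263]
pin_knob scene [225.9 223.8] 0.46 [0.4518 0.0136 0.0986]
pin_knob top [240.4 232.7] 0.65 [0.4507 0.0307 0.0109]
pin_kn
[... 251 characters left out ...]
lock_pin top [213.2 222.1] 0.43 [0.4998 0.1864 0.0052]
   tri [ 0.8426  0.111  -0.5597]
dish scene [182.4 196.9] 0.65 [0.4824 0.3449 0.0003]
dish scene [152.9 180.8] 0.55 [0.4354 0.4995 0.0373]
dish wrist [178.5 366.5] 0.79 [0.1969 0.573  0.3169]
block_center scene [302.3 287.8] 0.56 [ 0.4714 -0.3801  0.0204]
block_center top [322.1 231.6] 0.51 [ 0.5263 -0.394  -0.0012]
   tri [ 0.4651 -0.3872  0.0631]
green_bin scene [266.2 250.1] 0.6 [ 0.5219 -0.1506 -0.0006]
green_bin top [272.4 222.2] 0.68 [ 0.55   -0.1275 -0.0032]
   tri [ 0.5543 -0.1297 -0.0318]
red_bin scene [211.3 212.9] 0.78 [0.5049 0.1686 0.0035]
red_bin top [215.3 221.2] 0.86 [0.5087 0.177  0.0028]
   tri [ 0.5147  0.1792 -0.0099]
```

```bash
cat > b.py <<'E'
from h import *
P={n:bot.grab_frame(n) for n in("scene","top","wrist")}
c=lambda n:cv2.resize(P[n]["frame"][140:330,120:386],None,fx=2.2,fy=2.2,interpolation=cv2.INTER_CUBIC)
cv2.imwrite("pics/a2.png",cv2.resize(np.vstack([c("scene"),c("top")]),None,fx=.71,fy=.71)[:,:,::-1])
cv2.imwrite("pics/a1.png",cv2.resize(np.hstack([P["scene"]["frame"],P["top"]["frame"]]),(800,300))[:,:,::-1]);
im=cv2.resize(P["scene"]["frame"][130:330,120:390],(800,593),interpolation=cv2.INTER_CUBIC);cv2.imwrite("pics/a3.png",im[:,:,::-1])
im=cv2.resize(P["top"]["frame"][140:300,120:390],(800,474),interpolation=cv2.INTER_CUBIC);cv2.imwrite("pics/a4.png",im[:,:,::-1])
print(P["scene"]["eye"],P["wrist"]["eye"],P["wrist"]["attitude"])
E
python3 b.py
```

```text
[-0.26651109 -0.79989624  1.38294199] [0.14695905 0.61284066 0.37417516] [-3.06471977e-01  6.02035981e-05  1.21193083e+00]
```

View pics/a3.png

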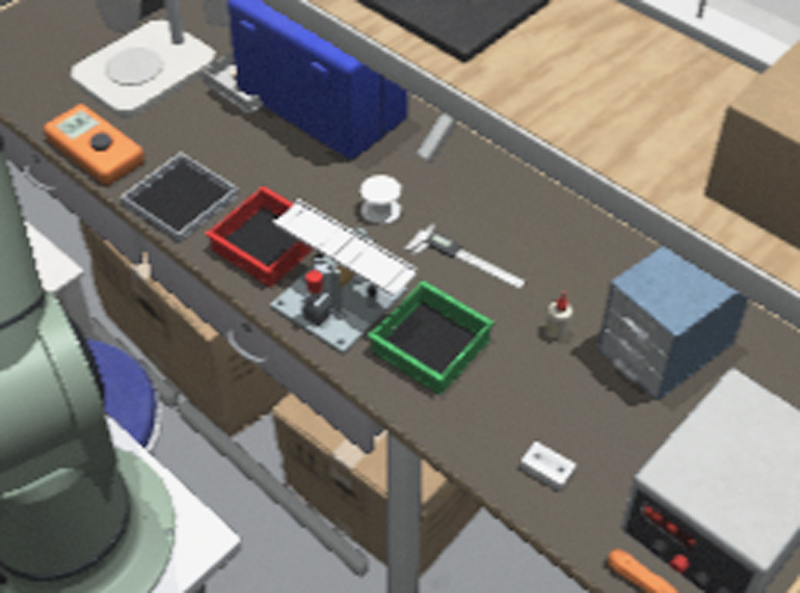

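View pics/a4.png

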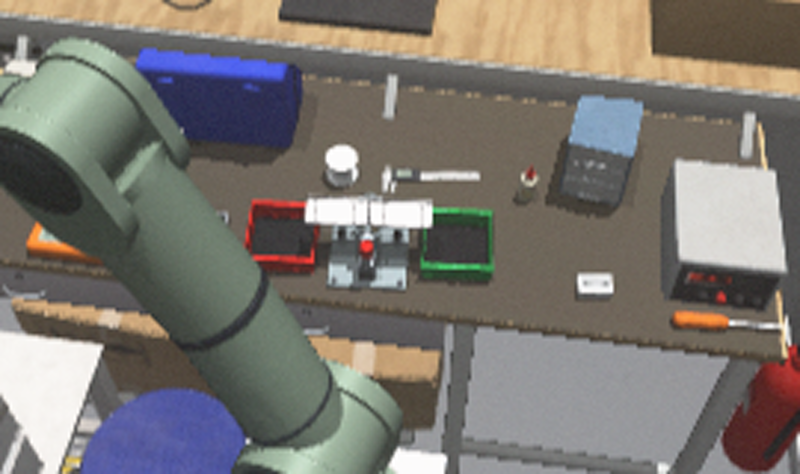

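move_arm --moves "-259 -175 -60 -0.36; -259 -175 -60 -0.36; -259 -175 -60 -0.36; -259 -175 -60 -0.36; -259 -175 -60 -0.36; -259 -175 -60 -0.36; -259 -175 -60 -0.36; -259 -175 -60 -0.36; -259 -175 -60 -0.36; -259 -175 -60 -0.36"

```text
clock: 2.33
position: [0.4015, 0.3292, 0.2917]
tool_rot: [3.141, 0.001, 3.14]
force: [0.2, 0.7, -0.1]
grip_width: 0.0854
```

```bash
cat > c.py <<'E'
import sys,json
from h import *
np.set_printoptions(precision=4,suppress=True)
tag,labs=sys.argv[1],sys.argv[2].split(',')
s=bot.observe();print(s["clock"],s["position"],s["tool_rot"],s["force"])
p=bot.grab_frame("wrist");save(p,tag);print(p["eye"],p["attitude"])
Z={"dish":0,"pin_knob":.089,"lock_pin":.014,"tray_floor":.106,"sorter":0,"green_bin":0,"red_bin":0,"block_center":.011}
import os
D=json.load(open("obs.json")) if os.path.exists("obs.json") else {}
for l in labs:
    for q in bot.pinpoint(p,l)[:2]: print(l,np.array(q["at"]),round(q["conf"],2),"dep",dep(p,q["at"]),"atz",atz(p,q["at"],Z[l]))
    r=bot.pinpoint(p,l)
    if r and r[0]["conf"]>.5:
        e,d=ray(p,r[0]["at"]);D.setdefault(l,[]).append([list(e),list(d)])
        if len(D[l])>1: print("   tri",tri([(np.array(a),np.array(b)) for a,b in D[l][-2:]]))
json.dump(D,open("obs.json","w"))
E
python3 c.py w1 dish,red_bin,pin_knob
```

```text
2.3333 [0.4015 0.3292 0.2917] [3.1412 0.0007 3.1399] [ 0.2412  0.6668 -0.1325]
[0.324  0.3299 0.4346] [-0.3072 -0.0005  1.569 ]
dish [278.  200.8] 0.91 dep [0.4769 0.3512 0.0044] atz [0.4784 0.3514 0.    ]
red_bin [165.8 217.4] 0.92 dep [0.5018 0.1862 0.0064] atz [0.5044 0.184  0.    ]
pin_knob [410.  185.3] 0.61 dep [0.4413 0.5198 0.0456] atz [0.4282 0.4986 0.089 ]
```

move_arm --moves "-20 -300 20 0; -20 -300 20 0; -20 -300 20 0; -20 -300 20 0; -20 -300 20 0; -20 -300 20 0; -20 -300 20 0; -20 -300 20 0; -20 -300 20 0; -20 -300 20 0"

```text
clock: 3.52
position: [0.4209, 0.0305, 0.2713]
tool_rot: [3.141, 0.0, -3.141]
force: [-0.5, -0.3, -0.1]
grip_width: 0.0851
```

```bash
python3 c.py w2 pin_knob,lock_pin,sorter,tray_floor,green_bin,red_bin
```

```text
3.5167 [0.4209 0.0305 0.2713] [ 3.1415  0.     -3.1411] [-0.5461 -0.2679 -0.1384]
[0.3435 0.031  0.4142] [-0.3065 -0.0001  1.5712]
pin_knob [249.8 198.9] 0.94 dep [0.452  0.0169 0.1022] atz [0.4566 0.0163 0.089 ]
   tri [0.1501 0.0575 0.9894]
lock_pin [257.1 184.1] 0.7 dep [0.4479 0.0238 0.0611] atz [0.4618 0.0228 0.014 ]
lock_pin [493.  193.7] 0.19 dep [0.4782 0.3468 0.0046] atz [0.4751 0.3396 0.014 ]
sorter [259.4 221. ] 0.86 dep [0.4808 0.0268 0.0937] atz [0.5209 0.0255 0.    ]
tray_floor [253.1 261. ] 0.79 dep [0.5234 0.0198 0.1062] atz [0.5236 0.0198 0.106 ]
green_bin [150.8 231.9] 0.71 dep [ 0.5355 -0.1294  0.0054] atz [ 0.5381 -0.1315  0.    ]
red_bin [369.8 212.4] 0.66 dep [0.5051 0.1796 0.0066] atz [0.5077 0.182  0.    ]
   tri [ 0.5073  0.1829 -0.0031]
```

View pics/w2.png

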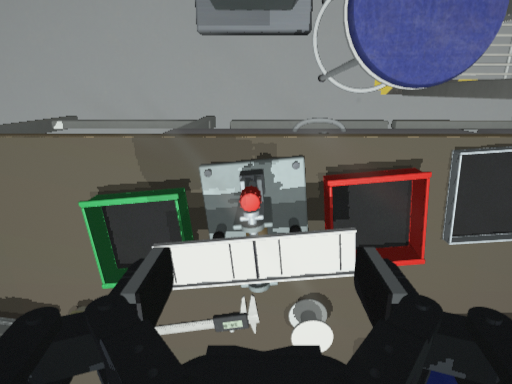

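move_arm --moves "-36 -14 100 -0.1; -36 -14 100 -0.1; -36 -14 100 -0.1; -36 -14 100 -0.1; -36 -14 100 -0.1; -36 -14 100 -0.1; -36 -14 100 -0.1; -36 -14 100 -0.1; -36 -14 100 -0.1; -36 -14 100 -0.1" --grip 0.65

```text
clock: 5.0
position: [0.4571, 0.0166, 0.172]
tool_rot: [3.141, 0.001, -3.04]
force: [-0.2, 0.2, 1.4]
grip_width: 0.0555
```

```bash
cat > d.py <<'E'
from h import *
np.set_printoptions(precision=4,suppress=True)
p=bot.grab_frame("wrist");save(p,"w3")
f=p["frame"].astype(int);v,u=np.mgrid[0:384,0:512]
K=p["K"];d=np.stack([(u-K[0][2])/K[0][0],-(v-K[1][2])/K[1][1],-np.ones_like(u,float)],-1)*p["z_map"][...,None]
X=d@att(p).T+p["eye"]
red=(f[...,0]>110)&(f[...,1]<60)&(f[...,2]<60)
m=red&(X[...,2]>.097)&(X[...,2]<.108)&(abs(X[...,0]-.457)<.04)&(abs(X[...,1]-.016)<.04)
q=X[m];print("knob",m.sum(),q.mean(0),q.min(0),q.max(0),"px",u[m].mean(),v[m].mean())
q=q[q[:,2]>np.percentile(q[:,2],60)-.002];c,r=cv2.minEnclosingCircle(q[:,:2].astype(np.float32));print(c,r)
m=(f.min(-1)>150)&(abs(X[...,2]-.107)<.006)&(np.hypot(X[...,0]-.52,X[...,1]-.02)<.14)
q=X[m][:,:2].astype(np.float32);print("tray",cv2.minAreaRect(q),X[m][:,2].mean())
E
python3 d.py; python3 c.py w3 pin_knob,tray_floor
```

```text
knob 132 [0.4543 0.0195 0.1024] [0.445  0.005  0.0976] [0.4654 0.0284 0.1045] px 266.90909090909093 200.06060606060606
(0.4549134075641632, 0.016372470185160637) 0.010974018834531307
tray ((0.5125603675842285, 0.021617278456687927), (0.09406669437885284, 0.22174598276615143), 10.364420890808105) 0.10701861423434073
5.05 [0.457  0.0166 0.1718] [ 3.1414  0.0009 -3.0403] [0.2506 0.148  0.4693]
[0.3798 0.0093 0.3146] [-0.3074 -0.0002  1.6721]
pin_knob [257.4 196. ] 0.8 dep [0.4518 0.0124 0.102 ] atz [0.4562 0.0126 0.089 ]
   tri [0.477  0.0135 0.0289]
tray_floor [258.6 285.6] 0.7 dep [0.5223 0.0201 0.1072] atz [0.5231 0.0202 0.106 ]
   tri [0.5233 0.02   0.1061]
```

View pics/w3.png

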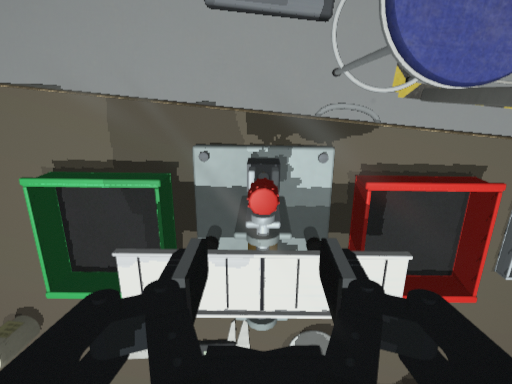

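move_arm --moves "1 -1 25 0; 1 -1 50 0; 1 -1 75 0; 1 -1 85 0; 1 -1 92 0; 1 -1 98 0; 1 -1 98 0; 1 -1 98 0; 1 -1 98 0; 1 -1 98 0"

```text
clock: 6.13
position: [0.4565, 0.0154, 0.0741]
tool_rot: [3.142, 0.001, -3.04]
force: [-0.4, -0.0, 0.2]
grip_width: 0.0554
```

move_arm --moves "0 0 0 0; 0 0 0 0; 0 0 0 0; 0 0 0 0; 0 0 0 0; 0 0 0 0; 0 0 0 0; 0 0 0 0; 0 0 0 0; 0 0 0 0" --grip 0 --grip_force 60

```text
clock: 6.97
position: [0.4563, 0.0155, 0.0737]
tool_rot: [3.141, 0.001, -3.04]
force: [-0.9, 1.5, 8.9]
grip_width: 0.0204
```

move_arm --moves "0 0 -1 0.12; 0 0 -3 0.24; 0 0 -5 0.12; 0 0 -7 0; 0 0 -9 -0.12; 0 0 -11 -0.24; 0 0 -13 -0.12; 0 0 -15 0; 0 0 -17 0.12; 0 0 -19 0.24"

```text
clock: 7.8
position: [0.4559, 0.0155, 0.0922]
tool_rot: [3.141, -0.0, 2.997]
force: [0.8, 0.3, -7.2]
grip_width: 0.0204
```

move_arm --moves "0 0 -2 -0.12; 0 0 -4 -0.24; 0 0 -6 -0.36; 0 0 -9 -0.48; 0 0 -12 -0.36; 0 0 -16 -0.24; 0 0 -26 -0.24; 0 0 -40 -0.24; 0 0 -60 -0.24; 0 0 -80 -0.24"

```text
clock: 8.63
position: [0.4556, 0.0153, 0.1729]
tool_rot: [-3.141, -0.001, -3.04]
force: [-0.7, 1.3, -0.8]
grip_width: 0.0206
```

Run:
```python
from h import *
s=bot.observe();print(s["clock"],s["position"],s["tool_rot"],s["force"],s["grip_width"],s["qpos"])
p=bot.grab_frame("wrist");q=bot.grab_frame("scene")
im=np.vstack([p["frame"][100:384],cv2.resize(q["frame"][150:270,150:310],(512,384))]);cv2.imwrite("pics/w4.png",cv2.resize(im,None,fx=.89,fy=.89)[:,:,::-1])
```

```text
8.6333 [0.45561197 0.0152685  0.17289929] [-3.14141263e+00 -9.93432067e-04 -3.04042555e+00] [-0.67725776  1.26614634 -0.75372801] 0.020556230384238015 [-0.27080912  0.34482399  0.13302441  2.09334647 -0.06875469  0.70840561
  1.57872449]
```

View pics/w4.png

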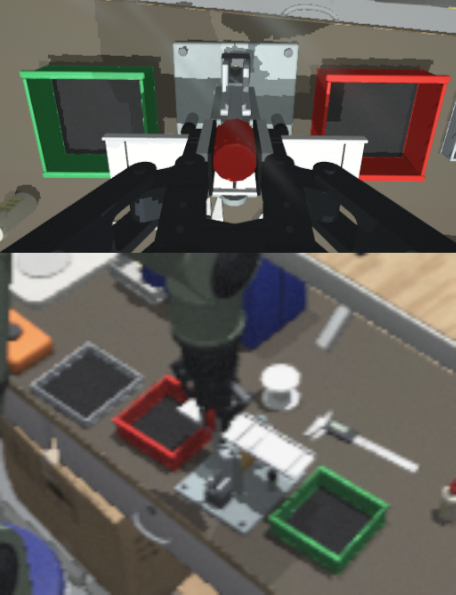

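move_arm --moves "0 0 -30 0; -56 332 -20 0.75; -56 332 -20 0.75; -56 332 -20 0.75; -56 332 -20 0.75; -56 332 -20 0.75; -56 332 -20 0.75; -56 332 -20 0.75; -56 332 -20 0.75; -56 332 -20 0.75"

```text
clock: 9.57
position: [0.4768, 0.3561, 0.1912]
tool_rot: [3.142, -0.001, 2.496]
force: [0.7, 0.2, -1.3]
grip_width: 0.0204
```

```bash
python3 c.py w5 dish,lock_pin,pin_knob
```

```text
9.5667 [0.4768 0.3561 0.1912] [ 3.1416 -0.001   2.496 ] [ 0.7441  0.2147 -1.3213]
[0.415  0.4031 0.3342] [-0.3055  0.      0.9252]
dish [260.8 171.9] 0.83 dep [0.4799 0.3508 0.0051] atz [ 0.4809  0.35   -0.    ]
dish [ 85.2 346.4] 0.66 dep [0.4385 0.3254 0.2664] atz [0.5307 0.0205 0.    ]
   tri [ 0.48    0.3507 -0.0012]
lock_pin [268.8 207.5] 0.96 dep [0.4759 0.3618 0.1396] atz [0.5152 0.3351 0.014 ]
   tri [ 0.9772 -0.0069 -1.5928]
pin_knob [261.2 264.7] 0.83 dep [0.4687 0.3615 0.2206] atz [0.531  0.3134 0.089 ]
   tri [ 0.7673  0.0485 -0.5894]
```

View pics/w5.png

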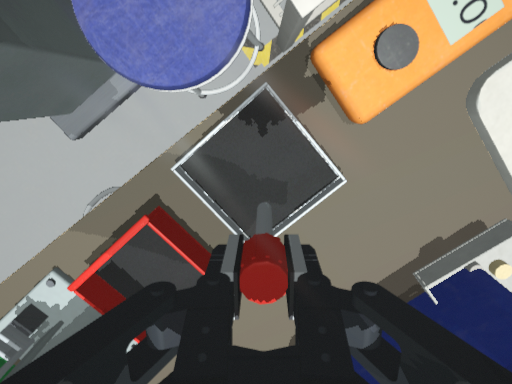

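move_arm --moves "-1 1 35 0; -1 1 70 0; -1 1 95 0; -1 1 110 0; -1 1 118 0; -1 1 122 0; -1 1 125 0; -1 1 126 0; -1 1 126 0; -1 1 126 0"

```text
clock: 10.75
position: [0.48, 0.3517, 0.0671]
tool_rot: [3.14, 0.0, 2.493]
force: [-0.0, 0.1, -0.6]
grip_width: 0.0198
```

move_arm --moves "0 0 1 0; 0 0 2 0; 0 0 3 0; 0 0 3.5 0; 0 0 3.5 0; 0 0 3.5 0; 0 0 3.5 0; 0 0 3.5 0; 0 0 3.5 0; 0 0 3.5 0"

```text
clock: 11.58
position: [0.4796, 0.3515, 0.0629]
tool_rot: [3.141, 0.0, 2.493]
force: [0.4, -0.3, 3.4]
grip_width: 0.0203
```

Contact is showing; release.

move_arm --moves "0 0 0 0; 0 0 0 0; 0 0 0 0; 0 0 0 0; 0 0 0 0; 0 0 0 0; 0 0 0 0; 0 0 0 0; 0 0 0 0; 0 0 0 0" --grip 0.6

```text
clock: 12.42
position: [0.4796, 0.3515, 0.0628]
tool_rot: [3.142, 0.0, 2.493]
force: [-0.1, -0.0, 0.1]
grip_width: 0.0513
```

move_arm --moves "0 0 -10 0; 0 0 -30 0; 0 0 -70 0; 0 0 -110 0; 0 0 -150 0; 0 0 -170 0; 0 0 -170 0; 0 0 -170 0; 0 0 -170 0; 0 0 -170 0"

```text
clock: 13.25
position: [0.4792, 0.3512, 0.2321]
tool_rot: [-3.14, -0.0, 2.493]
force: [0.2, 0.4, 0.2]
grip_width: 0.0511
```

```bash
python3 c.py w6 dish,lock_pin,pin_knob
```

```text
13.25 [0.4792 0.3512 0.2321] [-3.1401 -0.0003  2.4928] [0.1953 0.3957 0.1865]
[0.4176 0.3985 0.375 ] [-0.3062  0.0016  0.922 ]
dish [261.4 159.1] 0.85 dep [0.4759 0.3508 0.0178] atz [0.4788 0.3484 0.    ]
   tri [0.4769 0.3516 0.0162]
lock_pin [267.9 159.2] 0.82 dep [0.4801 0.357  0.0203] atz [0.4812 0.3563 0.014 ]
   tri [0.4395 0.3853 0.2542]
pin_knob [262.2 176.5] 0.65 dep [0.4776 0.3511 0.0908] atz [0.478  0.3508 0.089 ]
   tri [0.437  0.3847 0.2863]
```

View pics/w6.png

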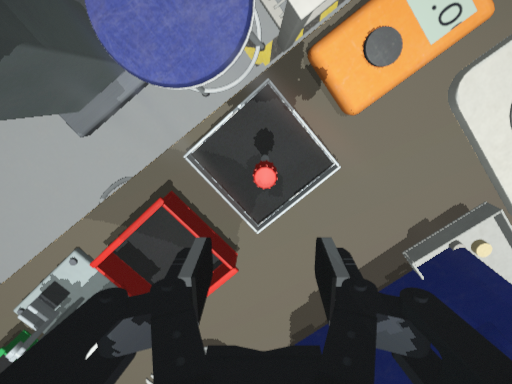

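move_arm --moves "-210 -287 0 0.46; -210 -287 0 0.46; -210 -287 0 0.46; -210 -287 0 0.46; -210 -287 0 0.46; -210 -287 0 0.46; -210 -287 0 0.46; -210 -287 0 0.46; -210 -287 0 0.46; -210 -287 0 0.46"

```text
clock: 14.43
position: [0.4731, -0.0091, 0.2332]
tool_rot: [3.141, 0.001, 2.026]
force: [-0.0, -1.0, 0.3]
grip_width: 0.0514
```

move_arm --moves "-303 -154 -10 0.46; -303 -154 -10 0.46; -303 -154 -10 0.46; -303 -154 -10 0.46; -303 -154 -10 0.46; -303 -154 -10 0.46; -303 -154 -10 0.46; -303 -154 -10 0.46; -303 -154 -10 0.46; -303 -154 -10 0.46"

```text
clock: 15.27
position: [0.4697, -0.3471, 0.2426]
tool_rot: [-3.141, 0.001, 1.568]
force: [0.2, 0.0, 0.4]
grip_width: 0.0514
```

```bash
cat > e.py <<'E'
import sys
from h import *
np.set_printoptions(precision=4,suppress=True)
p=bot.grab_frame("wrist");save(p,sys.argv[1])
f=p["frame"].astype(int);v,u=np.mgrid[0:384,0:512]
K=p["K"];d=np.stack([(u-K[0][2])/K[0][0],-(v-K[1][2])/K[1][1],-np.ones_like(u,float)],-1)*p["z_map"][...,None]
X=d@att(p).T+p["eye"]
for q in bot.pinpoint(p,"block_center")[:2]: print(q,dep(p,q["at"]),atz(p,q["at"],.011))
b=atz(p,bot.pinpoint(p,"block_center")[0]["at"],.011)
m=(X[...,2]>.014)&(X[...,2]<.03)&(np.hypot(X[...,0]-b[0],X[...,1]-b[1])<.07)
n,L,st,ce=cv2.connectedComponentsWithStats(m.astype(np.uint8));k=1+st[1:,4].argmax();m=L==k
q=X[m];print("block",m.sum(),cv2.minAreaRect(q[:,:2].astype(np.float32)),np.median(q[:,2]))
s=bot.observe();print(s["clock"],s["position"],s["tool_rot"])
E
python3 e.py w7
```

```text
{'at': [279.7, 184.6], 'conf': 0.58} [ 0.4889 -0.3778  0.0219] [ 0.4895 -0.3811  0.011 ]
block 1383 ((0.4870903491973877, -0.38160866498947144), (0.035934384912252426, 0.06029077246785164), 7.343605041503906) 0.0223430116506938
15.4167 [ 0.471  -0.343   0.2426] [-3.1414 -0.0007  1.5736]
```

View pics/w7.png

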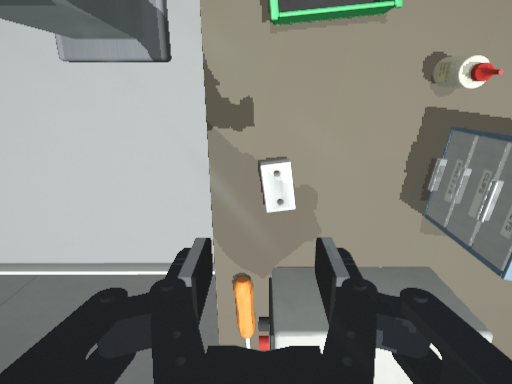

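Run:
```python
from h import *
p=bot.grab_frame("wrist")
for uv in [(300,272),(300,300),(290,330),(310,275)]: print(uv,dep(p,uv))
q=bot.grab_frame("top")
for uv in [(350,200),(355,225),(349,238),(349,205)]: print(uv,dep(q,uv))
```

```text
(300, 272) [ 0.52094826 -0.49987042  0.012187  ]
(300, 300) [ 0.51445771 -0.50078656  0.07092399]
(290, 330) [ 0.49851993 -0.49934694  0.12142237]
(310, 275) [ 0.53353673 -0.49992057  0.0193431 ]
(350, 200) [ 0.6460588  -0.51347832  0.14017022]
(355, 225) [ 0.50080554 -0.53535498  0.12839579]
(349, 238) [ 0.47701386 -0.52343674  0.04332761]
(349, 205) [ 0.62187048 -0.51008583  0.12841389]
```

move_arm --moves "-39 16 20 -0.126; -39 16 60 -0.126; -39 16 100 -0.126; -39 16 140 -0.126; -39 16 180 -0.126; -39 16 205 -0.126; -39 16 220 -0.126; -39 16 228 -0.126; -39 16 232 -0.126; -39 16 234 -0.126" --grip 0.75

```text
clock: 16.35
position: [0.4873, -0.3826, 0.0091]
tool_rot: [3.141, 0.0, 1.7]
force: [-0.4, -0.5, -0.3]
grip_width: 0.0642
```

move_arm --moves "0 0 0 0; 0 0 0 0; 0 0 0 0; 0 0 0 0; 0 0 0 0; 0 0 0 0; 0 0 0 0; 0 0 0 0; 0 0 0 0; 0 0 0 0" --grip 0 --grip_force 50

```text
clock: 17.18
position: [0.4874, -0.3831, 0.0102]
tool_rot: [3.14, 0.001, 1.699]
force: [-1.8, 2.1, 9.7]
grip_width: 0.0346
```

move_arm --moves "0 0 -40 0; 30 8 -75 0; 65 16 -95 0.03; 104 26 -105 0.03; 143 36 -115 0.03; 182 46 -125 0.03; 221 56 -135 0.03; 260 66 -145 0.03; 299 76 -155 0.03; 335 85 -165 0.03"

```text
clock: 18.02
position: [0.5283, -0.0376, 0.175]
tool_rot: [3.141, -0.001, 1.669]
force: [0.7, -0.3, -0.8]
grip_width: 0.0347
```

```bash
cat > g.py <<'E'
import sys
from h import *
np.set_printoptions(precision=4,suppress=True)
p=bot.grab_frame("wrist");save(p,sys.argv[1])
f=p["frame"].astype(int);v,u=np.mgrid[0:384,0:512]
K=p["K"];d=np.stack([(u-K[0][2])/K[0][0],-(v-K[1][2])/K[1][1],-np.ones_like(u,float)],-1)*p["z_map"][...,None]
X=d@att(p).T+p["eye"]
m=(f.min(-1)>130)&(abs(X[...,2]-.107)<.007)&(np.hypot(X[...,0]-.523,X[...,1]-.02)<.13)
m=cv2.morphologyEx(m.astype(np.uint8),cv2.MORPH_OPEN,np.ones((5,5)))
n,L,st,ce=cv2.connectedComponentsWithStats(m)
for k in range(1,n):
    if st[k,4]>300:
        q=X[L==k];r=cv2.minAreaRect(q[:,:2].astype(np.float32));print(st[k],r,np.median(q[:,2]))
for l in("tray_floor","sorter","red_bin","green_bin"):
    r=bot.pinpoint(p,l)
    if r: print(l,r[0]["at"],round(r[0]["conf"],2),atz(p,r[0]["at"],.106 if l=="tray_floor" else 0))
s=bot.observe();print(s["clock"],s["position"],s["tool_rot"],s["grip_width"])
E
python3 g.py w8
```

```text
[  215     0    96   158 12080] ((0.5213814973831177, 0.044153325259685516), (0.058106761425733566, 0.09634953737258911), 7.462532997131348) 0.1063923876703136
[ 226  160   71   26 1209] ((0.5241923332214355, -0.014390264637768269), (0.04924938455224037, 0.018553219735622406), 5.593603134155273) 0.10640126551843931
tray_floor [257.3, 120.9] 0.88 [0.5184 0.0204 0.106 ]
sorter [262.0, 109.8] 0.65 [0.521  0.0219 0.    ]
18.2667 [ 0.5283 -0.04    0.1743] [3.1407 0.0001 1.6692] 0.03447867074833161
```

View pics/w8.png

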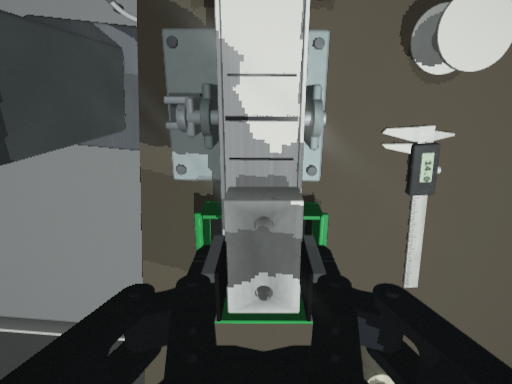

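move_arm --moves "0 0 20 0; 0 0 35 0; 0 0 45 0; 0 0 50 0; 0 0 53 0; 0 0 55 0; 0 0 55 0; 0 0 55 0; 0 0 55 0; 0 0 55 0"

```text
clock: 19.1
position: [0.5285, -0.0398, 0.1192]
tool_rot: [3.141, -0.0, 1.669]
force: [0.5, 0.1, -1.4]
grip_width: 0.0346
```

Run:
```python
from h import *
s=bot.observe();print(s["clock"],s["position"],s["tool_rot"],s["force"],s["grip_width"])
p=bot.grab_frame("wrist");cv2.imwrite("pics/w9.png",cv2.resize(p["frame"][90:384,130:400],None,fx=2,fy=2)[:,:,::-1])
for uv in [(262,230),(262,250),(262,280),(250,170),(280,170)]: print(uv,dep(p,uv))
```

```text
19.1 [ 0.52850382 -0.03979258  0.11918034] [ 3.14100138e+00 -2.01000561e-05  1.66883669e+00] [ 0.47673151  0.12232071 -1.42086479] 0.034600195582057625
(262, 230) [ 0.52624698 -0.02516524  0.12579355]
(262, 250) [ 0.52702186 -0.03295936  0.13091386]
(262, 280) [ 0.52854179 -0.04859024  0.13158416]
(250, 170) [ 0.51772633 -0.00134757  0.10663132]
(280, 170) [5.32890201e-01 2.74593102e-04 1.07163298e-01]
```

View pics/w9.png

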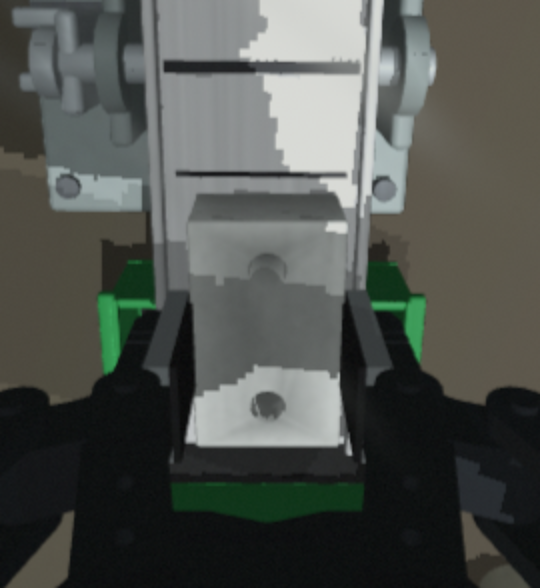

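move_arm --moves "0 0 0.5 0; 0 0 1 0; 0 0 1.5 0; 0 0 2 0; 0 0 2 0; 0 0 2 0; 0 0 2 0; 0 0 2 0; 0 0 2 0; 0 0 2 0"

```text
clock: 19.98
position: [0.5283, -0.0398, 0.1168]
tool_rot: [3.142, 0.0, 1.669]
force: [0.5, 0.4, -0.5]
grip_width: 0.0345
```

move_arm --moves "0 0 0 0; 0 0 0 0; 0 0 0 0; 0 0 0 0; 0 0 0 0; 0 0 0 0; 0 0 0 0; 0 0 0 0; 0 0 0 0; 0 0 0 0" --grip 0.75

```text
clock: 20.82
position: [0.5283, -0.0398, 0.1168]
tool_rot: [3.142, 0.0, 1.669]
force: [-1.1, -0.3, 0.1]
grip_width: 0.0644
```

move_arm --moves "0 0 0 0; 0 0 -15 0; 0 0 -40 0; 0 0 -70 0; 0 0 -100 0; 0 0 -120 0; 0 0 -120 0; 0 0 -120 0; 0 0 -120 0; 0 0 -120 0"

```text
clock: 21.65
position: [0.5278, -0.0397, 0.2359]
tool_rot: [-3.14, 0.0, 1.669]
force: [0.6, -0.1, -0.6]
grip_width: 0.0642
```

Run:
```python
from h import *
s=bot.observe();print(s["clock"],s["position"],s["force"],s["grip_width"])
p=bot.grab_frame("wrist");q=bot.grab_frame("scene")
im=np.vstack([p["frame"],cv2.resize(q["frame"][150:285,150:330],(512,384))]);cv2.imwrite("pics/w10.png",cv2.resize(im,None,fx=.78,fy=.78)[:,:,::-1])
for l in("block_center","green_bin","tray_floor"):
    for r in bot.pinpoint(p,l)[:1]: print(l,r,dep(p,r["at"]))
    for r in bot.pinpoint(q,l)[:1]: print(l,"scene",r,dep(q,r["at"]))
```

```text
21.65 [ 0.52783638 -0.03972536  0.23586105] [ 0.61871941 -0.09325871 -0.58328698] 0.06419810327122122
block_center {'at': [265.6, 216.1], 'conf': 0.56} [ 0.53313814 -0.07567539  0.1007971 ]
block_center scene {'at': [259.3, 239.8], 'conf': 0.46} [ 0.51878847 -0.11334172  0.0399643 ]
green_bin {'at': [261.9, 229.7], 'conf': 0.8} [ 0.53356241 -0.12077398  0.03416755]
green_bin scene {'at': [263.7, 249.7], 'conf': 0.65} [ 0.51506521 -0.14253073  0.00164832]
tray_floor {'at': [258.1, 109.3], 'conf': 0.81} [0.51691214 0.02236474 0.10651713]
tray_floor scene {'at': [236.9, 212.4], 'conf': 0.74} [0.52430371 0.02096085 0.10433441]
```

View pics/w10.png

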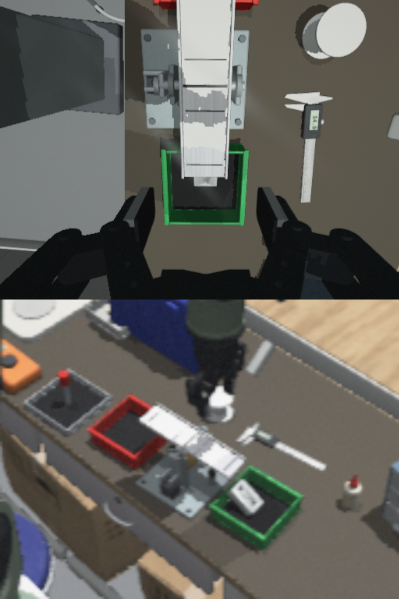

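move_arm --moves "-40 0 -20 0; -80 0 -20 0; -120 0 -20 0; -120 0 -20 0; -120 0 -20 0; -120 0 -20 0; -120 0 -20 0; -120 0 -20 0; -120 0 -20 0; -120 0 -20 0"

```text
clock: 22.88
position: [0.5402, -0.1585, 0.2568]
tool_rot: [3.142, -0.0, 1.67]
force: [-0.6, -0.2, -0.6]
grip_width: 0.0642
```

Run:
```python
from h import *
np.set_printoptions(precision=4,suppress=True)
pp=[]
for n in("wrist","scene"):
    p=bot.grab_frame(n);pp.append(p)
    f=p["frame"].astype(int);v,u=np.mgrid[0:384,0:512]
    K=p["K"];d=np.stack([(u-K[0][2])/K[0][0],-(v-K[1][2])/K[1][1],-np.ones_like(u,float)],-1)*p["z_map"][...,None]
    X=d@att(p).T+p["eye"]
    m=(f.min(-1)>100)&(X[...,2]>.012)&(X[...,2]<.075)&(abs(X[...,0]-.536)<.062)&(abs(X[...,1]+.133)<.064)
    q=X[m];print(n,m.sum(),q.min(0),q.max(0),q.mean(0))
    A=np.c_[q[:,:2],np.ones(len(q))];print("plane",np.linalg.lstsq(A,q[:,2],rcond=None)[0])
    for r in bot.pinpoint(p,"block_center")[:1]: print(r,dep(p,r["at"]))
    for l,z in(("green_bin",0),("tray_floor",.106),("lock_pin",.003),("dish",0),("red_bin",0)):
        for r in bot.pinpoint(p,l)[:1]: print(l,r["at"],round(r["conf"],2),atz(p,r["at"],z),dep(p,r["at"]))
w=cv2.resize(pp[0]["frame"],(512,384));s=cv2.resize(pp[1]["frame"][195:285,200:320],(512,384),interpolation=cv2.INTER_CUBIC)
cv2.imwrite("pics/w11.png",cv2.resize(np.vstack([w,s]),None,fx=.78,fy=.78)[:,:,::-1])
s=bot.observe();print(s["clock"],s["position"],s["force"])
```

```text
wrist 1852 [ 0.4763 -0.1895  0.0177] [ 0.598  -0.069   0.0559] [ 0.5486 -0.1116  0.0405]
plane [0.0313 0.2362 0.0497]
{'at': [263.1, 111.5], 'conf': 0.57} [ 0.5342 -0.1027  0.0448]
green_bin [262.4, 135.8] 0.8 [ 0.5365 -0.1353  0.    ] [ 0.5362 -0.1317  0.027 ]
dish [357.4, 225.8] 0.27 [ 0.6797 -0.2458  0.    ] [ 0.6713 -0.2364  0.0227]
red_bin [262.0, 110.4] 0.72 [ 0.5329 -0.1043  0.    ] [ 0.5329 -0.1016  0.0466]
scene 108 [ 0.5094 -0.1764  0.0209] [ 0.5975 -0.0837  0.0603] [ 0.5317 -0.1107  0.0378]
plane [0.03   0.4904 0.0761]
{'at': [257.6, 239.2], 'conf': 0.72} [ 0.5151 -0.1071  0.042 ]
green_bin [264.8, 246.8] 0.72 [ 0.5305 -0.1351  0.    ] [ 0.5237 -0.1407  0.0118]
tray_floor [233.3, 212.6] 0.79 [0.5121 0.0302 0.106 ] [0.5095 0.0274 0.1103]
lock_pin [181.1, 195.8] 0.61 [0.4815 0.3527 0.003 ] [0.4813 0.3525 0.0033]
dish [179.2, 197.7] 0.8 [ 0.4689  0.3522 -0.    ] [ 0.4699  0.3537 -0.0019]
red_bin [210.1, 211.6] 0.93 [0.5085 0.1809 0.    ] [0.5064 0.1782 0.0039]
23.5833 [ 0.54   -0.1593  0.2568] [ 0.0912  0.3686 -0.1533]
```

View pics/w11.png

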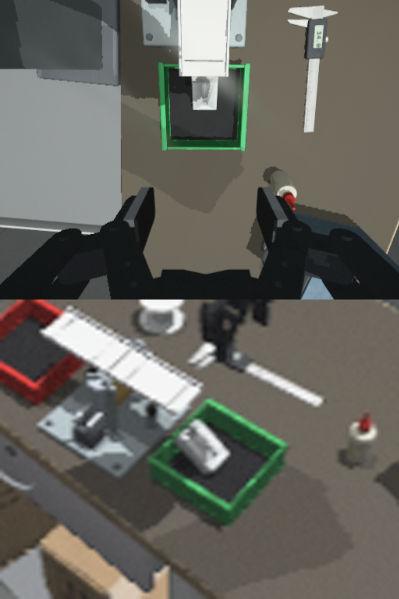

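Run:
```python
from h import *
np.set_printoptions(precision=4,suppress=True)
p=bot.grab_frame("scene")
f=p["frame"].astype(int);v,u=np.mgrid[0:384,0:512]
K=p["K"];d=np.stack([(u-K[0][2])/K[0][0],-(v-K[1][2])/K[1][1],-np.ones_like(u,float)],-1)*p["z_map"][...,None]
X=d@att(p).T+p["eye"]
w=X[...,:2]-[.5233,.020];c,s=np.cos(.1),np.sin(.1);lx=w[...,0]*c+w[...,1]*s;ly=-w[...,0]*s+w[...,1]*c
m=(f.min(-1)>120)&(abs(X[...,2]-.107)<.06)&(abs(lx)<.022)&(abs(ly)<.105)
print("tray",m.sum(),np.polyfit(ly[m],X[...,2][m],1))
m=(f.min(-1)>100)&(X[...,2]>.015)&(X[...,2]<.07)&(abs(X[...,0]-.53)<.04)&(abs(X[...,1]+.115)<.045)
print("block",m.sum(),np.median(X[m],0))
for l in("meter","reel","oiler","driver","calipers"):
    for r in bot.search_frame(p,l)[:1]: print(l,np.array(r["at"]),round(r["conf"],2))
print(bot.observe()["force"]); print(bot.job_done())
```

```text
tray 411 [0.008  0.1047]
block 101 [ 0.5309 -0.1113  0.0369]
meter [164.9 183.3] 0.47
reel [247.6 198.1] 0.65
driver [338.4 323.4] 0.79
calipers [275.  214.6] 0.55
[-1.0641  0.2717 -0.306 ]
the job is handed in; nothing more can be done
None
```

I pulled the lock pin out with twisting and set it standing upright in the middle of the dish. I then put the aluminium block lengthwise on the green half of the tray from about 1 mm up and let go. It tipped the tray and slid into the green bin. The job was handed in at about 24 s.

**Last checks before hand-in:**
- **Tray:** level, with a tilt of about 0.01 rad.
- **Block:** inside the green bin but not flat. It leans on the wall next to the tray at about 31°, with its centre about 29 mm up and about 30 mm from the bin's centre along the tray, within the limits. That height is worked out from the slope of its top face, not measured directly.
- **Pin:** in the dish, with the knob centre about 78 mm high when last seen close up.
- **Robot:** clear of everything.

**Not confirmed:**
- **Tipping:** I saw only the result, so the moment of tipping with the fingers clear was not observed.
- **Bystanders:** I did not measure how far they moved. The networks found the meter, reel, driver and calipers in the last picture but missed the oil bottle. The earlier pictures showed it standing in its place.

**Disagreements:** Single views of the tray centre differed by up to 7 mm, with one scene reading about 15 mm off. I used the value that two close views agreed on.

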